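Finish loading the battery tray and offer up its cover plate

TASK

Two D cells are still missing from the battery tray: stand the two loose ones in the empty bays, button up, working outwards from the end with the round socket so that the string of cells builds up in order: bay 3 first, then bay 4 at the far end. Then take the aluminium cover plate with the carrying handle and hold it level about a centimetre above the three pillars, each of its holes squarely over the tapped hole of its pillar, so that I can start the screws; it must never touch the pillars or the cells, which would make the pack live. Finish still holding it there, quite still, and leave the other things on the bench where they are.

Things in the scene. Friction and masses are not known exactly. Their poses are not given: they have to be found in the camera images.
- tray: Black plastic battery tray, fixed on the bench: block 64 (x) by 212 (y) by 32 mm high; origin at the centre of its underside, y along the row of bays towards the end face with the round steel socket. Round wells 36.5 mm wide, 26 mm deep (floor 6 mm above the bench) at y = +63, +21, -21, -63 mm: bays 1 to 4 from the socket end; 1 and 2 are filled. Three tapped steel pillars stand on it
- bay3 (a point): centre of the floor of bay 3, where the underside of a cell comes to rest; axes as the tray
- bay4 (a point): centre of the floor of bay 4 (the bay farthest from the socket); axes as the tray
- pillar1 (a point): centre of the tapped hole in the flat top of a pillar, 70 mm above the bench; pillar 13 mm in diameter, at the tray's socket end, tray x = +22, y = +94 mm; axes as the tray
- pillar2 (a point): centre of the tapped hole in the top of the other pillar at the socket end, 70 mm above the bench, tray x = -22, y = +94 mm; axes as the tray
- pillar3 (a point): centre of the tapped hole in the top of the single pillar at the other end, 70 mm above the bench, tray x = 0, y = -94 mm; axes as the tray
- cell1: D-size battery cell, 33 mm diameter, grey sleeve, 61.5 mm tall over the small steel button on its top; origin at the centre of its underside, z up towards the button. Already standing in bay 1
- cell2: D-size battery cell, 33 mm diameter, grey sleeve, 61.5 mm tall over the small steel button on its top; origin at the centre of its underside, z up towards the button. Already standing in bay 2
- cell3: D-size battery cell, 33 mm diameter, grey sleeve, 61.5 mm tall over the small steel button on its top; origin at the centre of its underside, z up towards the button; 140 g. Stands loose on the bench; the two loose cells are alike and either may go in either bay
- cell4: D-size battery cell, 33 mm diameter, grey sleeve, 61.5 mm tall over the small steel button on its top; origin at the centre of its underside, z up towards the button; 140 g. Stands loose on the bench; the two loose cells are alike and either may go in either bay
- cover: Aluminium cover plate lying flat on the bench right way up, 64 (x) by 212 (y) by 5 mm thick, about 0.25 kg; origin at the centre of its underside, z up. Three 8 mm holes in the pattern of the pillars: two at its +y end, one in the middle of its -y end, so it fits one way round only. A black carrying handle stands on top along its middle
- handle (a point): middle of the handle's bar, 45 mm above the cover's underside, over the plate's centre; axes as the cover. The bar runs along y, 14 mm thick across x (grip it across x), 12 mm high, 78 mm clear between its posts, 34 mm clear under it
- hole1 (a point): centre of the cover's hole at x = +22, y = +94 mm, at the underside; belongs over pillar1; axes as the cover
- hole2 (a point): centre of the cover's hole at x = -22, y = +94 mm, at the underside; belongs over pillar2; axes as the cover
- hole3 (a point): centre of the cover's single hole at x = 0, y = -94 mm, at the underside; belongs over pillar3; axes as the cover
- small_cell: a smaller C-size cell standing on the bench near the D cells, 26 mm diameter, 50 mm tall, grey; not wanted, leave it; origin at the centre of its underside
- screwdriver: screwdriver lying on the bench, 190 mm, yellow handle 26 mm thick; leave it; origin under its middle, x from handle to tip
- mallet: mallet lying on the bench: wooden handle along its -x, 170 mm, head 92 mm long and 47 mm thick at +x 30 mm; leave it; origin on the bench under the handle near the head
- jar: glass jar with a steel cap, 62 mm diameter, 75 mm high; leave it; origin at the centre of its underside
- multimeter: hand multimeter lying on its back, 150 (x) by 75 by 34 mm; leave it; origin at the centre of its underside
- screw_tray: open grey tray with screws, 80 (x) by 115 by 22 mm; leave it; origin at the centre of its underside
- tape: roll of black tape lying flat, 84 mm diameter, 22 mm high; leave it; origin at the centre of its underside
Mind the look-alikes: they are no part of the job. What is shaped like the cell3 but brown or yellow is not meant.

How it is judged:
By the outcome, as a careful person would: the job done as asked, in the order asked, and still so for the second after the job is handed in, while the arm keeps its last pose, push and grip.
It also fails if it takes over 72 s, if anything falls off the work surface, if the arm or the gripper's body presses on something with over 40 N, if the wrist force passes 120 N, or if a joint passes its speed limit or range.

ROBOT

A 6-joint arm with a two-finger parallel gripper is mounted at the origin on the work surface. World frame = base frame: x ahead of the robot, y to its left, z up, the work surface at z = 0. Lengths are in m, angles in rad, forces in N, time in s.
With the tool pointing down it reaches from about 0.35 to 0.775 m from the base axis. Payload 5.5 kg.
Tool frame: the origin (TCP) lies on the centre line of the jaws, within the pads' length; the fingertips stand robot.tip_reach ahead of it and the grasp point (between the pads) lies 3 mm ahead of it (robot.tip_reach is the distance from the TCP to the fingertips, in m); z points along the fingers, y is the line along which they close (so a half turn about z gives the same grasp; the last joint's range is limited). The gripper opens to 85 mm and grips with 20 to 120 N. Pads are 22 mm wide; open, the fingers measure 114 mm over their backs; the gripper's body (76 mm by 85 mm) begins 54 mm behind the grasp point. The pads swing forward as they close: fully open they stand 13 mm farther back than shut.
Start: joints at [1.138, 0.313, 0.046, 1.304, 0, 1.431], TCP at [0.166, 0.551, 0.253] pointing down, gripper open.
Joint ranges: [-2.76, 2.76], [-0.86, 1.69], [-1.03, 1.26], [-2.2, 2.34], [-1.47, 1.5], [-3.14, 3.14]. Speed limits (rad/s): [2.57, 2.57, 3.14, 3.14, 3.14, 3.14].

INTERFACE

Orientations are given as a rotation vector (axis times angle).
In Python, from bench import robot gives the robot as it stands.
- The arm moves only by the tool move_arm, never from a script. Its argument "steps" is a list of rows, each a list of 5 numbers: the finger opening in cm, from 0 to 8.54, then the shift along the tool's x, y, z in fractions of the full range, 1 being 0.5 m, then the turn about the tool's z in parts of the range, where 1.0 means 120 degrees. In form: [[hand, tx, ty, tz, yaw], ...]. A call has 1 to 8 rows; each row is the pose to reach, as a shift and turn from the pose commanded when the call began, along the tool's axes at that moment; what a row does not reach only later rows make up. A row lasts 1/8 s, in which the tool goes at most 62.5 mm and 10.7 degrees, less where a joint would pass 70% of its speed; a pose out of reach is approached as far as the arm can. A shift or turn number past 1, either way, is cut back to 1. A call with a gripper value outside its range is refused whole. The fingers move at their own pace and stop on an object; "newtons" is the grip in N (left out, the last holds). Time passes only in rows, so rows that repeat a pose let the fingers close. It gives the time, the measured TCP pose, the force, the opening and the grip force at its end, in the units of the state.
- robot.sense(): the state, without advancing time (a new reading comes with each control period).
- robot.capture(name): name is "scene" or "top" or "wrist"; returns (picture, depth): 480x640x3 uint8, red, green, blue; 480x640 float32, m along the optical axis (not along the pixel's ray), 0 where there is no reading.
- robot.camera_params(name): a dict with "vertical_fov" (degrees; the focal length in pixels is half the picture's height over the tangent of half this angle, whatever the lens; pixels are square), "cx", "cy" (the principal point, pixels), "pose" (4x4, takes a point from camera to world coordinates); the wrist camera has in their place "tool_from_camera" (4x4, takes a point from camera to tool coordinates, whose origin is the TCP and whose axes are the flange's). Camera axes: x right, y down, z forward; pixel columns grow to the right and rows downward; lengths in m; the calibration is good to about 2 mm. A picture is of the moment at which its call begins: read the wrist's pose just before it. camera_params takes no time and is no camera call.
- robot.close_job(): hands the job in; it is judged then, once.
The state is a dict: "time": time; "joint_positions": joint angles; "joint_vel": joint speeds; "joint_efforts": joint torques, N m; "tool_pos": TCP position; "eef_rot": TCP orientation; "wrist_force": force on the tool from outside, world axes, zero at the start; "wrist_torque": the same for the moment, N m; "width": finger opening in m; "grasp_force": force on a finger pad.
Only numpy, scipy, OpenCV 4.12 (cv2) and the standard library are available. Lean on these libraries where they do the work, as an engineer would, in place of code of your own. Each camera call takes 0.05 s, during which the arm holds its last target. There are 200 camera calls.

## Working session

There is one attempt and no reset: what is moved stays moved. The work goes in short steps, Python scripts to look and compute and a tool call to move; the robot and the scene stay as the last step left them, time stands still between calls to the robot, and variables do not carry over. Pictures are saved under pics/ and viewed, at most 14 in all, crops included, and the job is handed in when it is done.

Besides the shell and the picture viewer there is one more tool, called in YAML: its name, and indented under it one key for each argument. move_arm: Moves the arm, as the interface text tells. Its arguments: {"type":"object","properties":{"steps":{"type":"array"},"newtons":{"type":"number"}},"required":["steps"]}

```bash
mkdir -p pics
cat > h.py <<'E'
import numpy as np, cv2
from scipy.spatial.transform import Rotation as R
from bench import robot
def cam(name,s=None):
    p=robot.camera_params(name); f=240/np.tan(np.radians(p["vertical_fov"])/2)
    if name=="wrist":
        s=s or robot.sense(); T=np.eye(4); T[:3,:3]=R.from_rotvec(s["eef_rot"]).as_matrix(); T[:3,3]=s["tool_pos"]
        P=T@np.array(p["tool_from_camera"])
    else: P=np.array(p["pose"])
    return f,p["cx"],p["cy"],P
def ray(c,u,v,z):
    f,cx,cy,P=c; d=P[:3,:3]@np.array([(u-cx)/f,(v-cy)/f,1.]); o=P[:3,3]
    return o+d*(z-o[2])/d[2]
def proj(c,X):
    f,cx,cy,P=c; q=P[:3,:3].T@(np.array(X)-P[:3,3]); return q[0]/q[2]*f+cx,q[1]/q[2]*f+cy
def pts(c,D):
    f,cx,cy,P=c; v,u=np.mgrid[:480,:640]
    q=np.stack([(u-cx)/f*D,(v-cy)/f*D,D],-1); return q@P[:3,:3].T+P[:3,3]
def cap(name,fn=None):
    s=robot.sense(); c=cam(name,s); im,D=robot.capture(name)
    if fn: cv2.imwrite("pics/"+fn,im[:,:,::-1]); np.savez("pics/"+fn[:-4],im=im,D=D,f=c[0],cx=c[1],cy=c[2],P=c[3])
    return c,im,D
def load(fn):
    z=np.load("pics/"+fn+".npz"); return (float(z["f"]),float(z["cx"]),float(z["cy"]),z["P"]),z["im"],z["D"]
E
python3 - <<'E'
from h import *
for n in ("top","scene"):
    c,im,D=cap(n,n+"0.png"); print(n,c[0],c[1:3],np.round(c[3],3).tolist())
s=robot.sense(); print(s, robot.tip_reach); print(robot.camera_params("wrist"))
E
```

```text
top 535.4981264830288 (317.2119759228224, 240.03692520935428) [[-0.013, -0.982, 0.19, 0.337], [-1.0, 0.014, 0.005, -0.005], [-0.008, -0.19, -0.982, 1.289], [0.0, 0.0, 0.0, 1.0]]
scene 451.08504535521087 (318.0975843175564, 246.10194773739684) [[-0.646, 0.584, -0.492, 1.064], [0.763, 0.48, -0.434, 0.424], [-0.017, -0.655, -0.755, 0.798], [0.0, 0.0, 0.0, 1.0]]
{'time': 0.1, 'joint_positions': array([ 1.13838400e+00,  3.13961169e-01,  4.50664792e-02,  1.30359154e+00,
       -1.26827136e-05,  1.43114150e+00]), 'joint_vel': array([ 1.44135636e-04, -5.21829092e-05,  2.88514696e-03, -3.87659275e-04,
        1.73570917e-04,  1.34032274e-04]), 'joint_efforts': array([ 1.89264334e-03, -4.81725383e+01,  2.99244905e+01,  1.27243533e-02,
       -1.43781808e-04,  7.06154751e-06]), 'tool_pos': array([0.16580297, 0.55012945, 0.25246692]), 'eef_rot': array([-4.58154008e-01, -3.10753497e+00,  2.55189173e-03]), 'wrist_force': array([-0.00515012, -0.09687954,  0.33582952]), 'wrist_torque': array([-0.00698374, -0.0302111 , -0.03513764]), 'grasp_force': 0.0, 'width': 0.08560336833243878} 0.022
{'vertical_fov': 68.23629843376165, 'cx': 318.341061555534, 'cy': 242.530703648876, 'tool_from_camera': array([[-4.25481300e-04, -9.51538168e-01, -3.07530380e-01,
         7.98666427e-02],
       [ 9.99999904e-01, -3.71638402e-04, -2.33645648e-04,
         8.55521583e-04],
       [ 1.08032653e-04, -3.07530450e-01,  9.51538234e-01,
        -1.21774610e-01],
       [ 0.00000000e+00,  0.00000000e+00,  0.00000000e+00,
         1.00000000e+00]])}
```

View pics/top0.png

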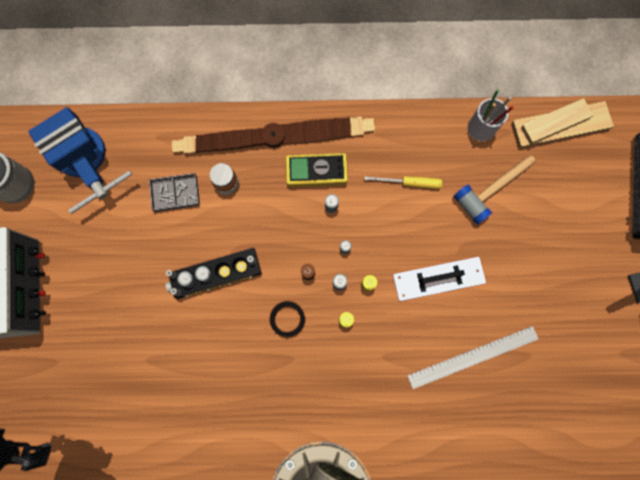

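View pics/scene0.png

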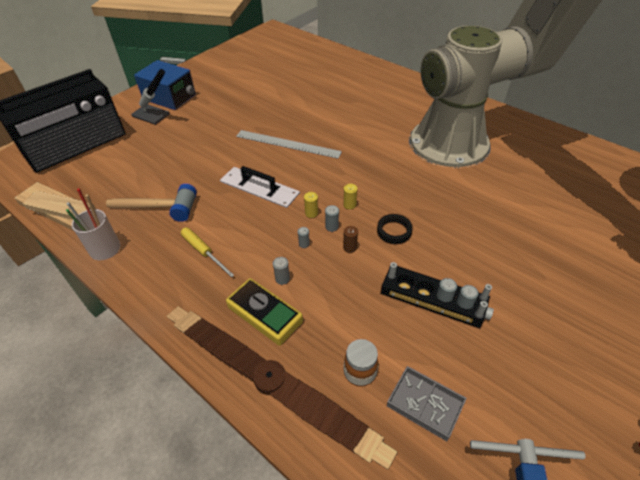

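Top view: the tray is at (213,273) with its socket at the left end (170,290) and cells at (184,279) and (203,273). The bays at (224,271) and (241,266) show yellow floors.

The grey uprights are (340,282), (332,204) and (345,247). The brown one (307,272) and yellow ones (369,283), (347,320) are look-alikes. The cover is at (440,278), with its two-hole end still to be determined. I'll measure heights and sizes, and take an enlarged crop.

Run:
```python
from h import *
c,im,D=load("top0"); W=pts(c,D)
for n,(u,v) in dict(a=(340,282),b=(332,204),C=(345,247),br=(307,272),y1=(369,283),y2=(347,320),c1=(184,279),c2=(203,273),b3=(224,271),b4=(241,266),tr=(213,273),cov=(410,285)).items():
    print(n,np.round(W[v,u],4))
# loose grey: top faces by depth
for n,(u,v) in dict(a=(340,282),b=(332,204),C=(345,247)).items():
    Z=W[...,2]; m=np.zeros(Z.shape,np.uint8); sl=(slice(v-18,v+18),slice(u-18,u+18)); h=W[v,u,2]
    m[sl]=(Z[sl]>h-.006); k,l,st,ce=cv2.connectedComponentsWithStats(m); i=l[v,u]
    q=W[l==i]; print(n,st[i,4],ce[i],np.round(ray(c,*ce[i],h),4),np.ptp(q[:,:2],axis=0))
a=cv2.resize(im[190:330,160:380],None,fx=3.6,fy=3.6,interpolation=cv2.INTER_CUBIC)
b=cv2.resize(im[250:310,385:495],(0,0),fx=3,fy=3,interpolation=cv2.INTER_CUBIC)
o=np.zeros((600,800,3),np.uint8); a=a[:420]; o[:a.shape[0],:a.shape[1]]=a[:, :800]; o[420:600,:b.shape[1]]=b
cs,ims,Ds=load("scene0"); e=cv2.resize(ims[165:210,215:305],None,fx=4,fy=4,interpolation=cv2.INTER_CUBIC); o[420:600,400:760]=e[:180,:360]
cv2.imwrite("pics/crop1.png",o[:,:,::-1])
```

```text
a [ 0.4754 -0.0496  0.0607]
b [ 0.6617 -0.0346  0.0575]
C [ 0.5586 -0.0634  0.0524]
br [0.4997 0.0261 0.0602]
y1 [ 0.4721 -0.1162  0.0614]
y2 [ 0.3885 -0.0635  0.0641]
c1 [0.486  0.3075 0.0716]
c2 [0.4997 0.2652 0.0678]
b3 [0.5118 0.2279 0.0077]
b4 [0.5232 0.1867 0.0092]
tr [0.5036 0.2487 0.0358]
cov [ 0.4721 -0.2194  0.0055]
a 163 [339.83435583 281.26993865] [ 0.4771 -0.0493  0.0607] [0.15733077 0.06054305]
b 154 [331.62987013 201.27272727] [ 0.6684 -0.0339  0.0575] [0.34685039 0.04390108]
C 71 [345.38028169 245.46478873] [ 0.5622 -0.0643  0.0524] [0.23688016 0.07034456]
```

View pics/crop1.png

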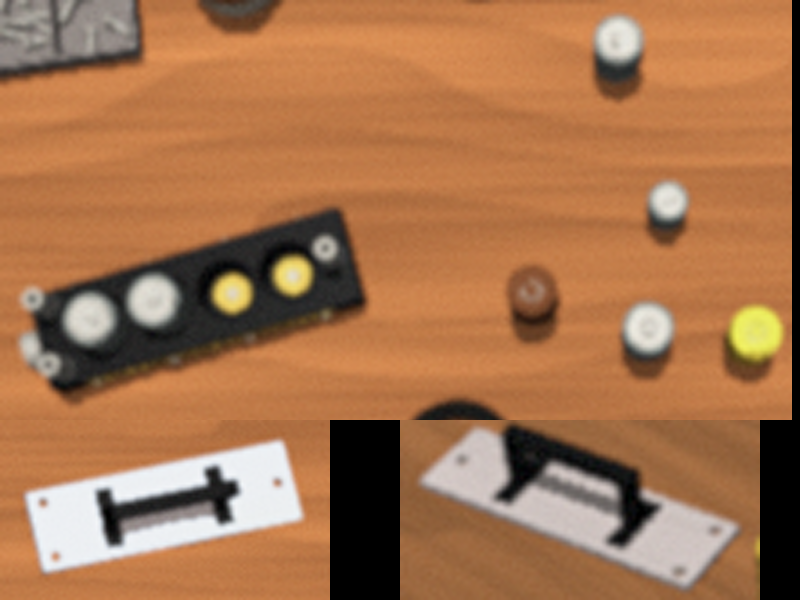

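Two grey uprights fit the 33 mm × 61.5 mm D cells: (340,282), z=0.061 and (332,204), z≈0.06. The one at (345,247) is thinner and about 0.052 high, so it is the C cell. The brown and yellow ones are out by colour. The cover's two-hole end faces the left, as does the tray's socket end. Next I'll bring the wrist camera over cell (340,282) with the jaws turned to the tray's x.

```bash
cat >> h.py <<'E'
def go(x,y,z,ang):
    """shift (cm) & yaw (deg) in tool axes to bring TCP to x,y,z with tool x at world angle ang deg"""
    s=robot.sense(); M=R.from_rotvec(s["eef_rot"]).as_matrix()
    d=M.T@(np.array([x,y,z])-s["tool_pos"])*100
    a=np.degrees(np.arctan2(M[1,0],M[0,0])); yaw=-((ang-a+180)%360-180)
    print("t",round(s["time"],2),"pos",np.round(s["tool_pos"],4),"ang",round(a,2),"tilt",np.round(M[2,:2],4),"w",round(s["width"],4),"-> shift",np.round(d,2),"yaw",round(yaw,2))
E
python3 -c "
from h import *
go(.476,-.05,.22,107)"
```

```text
t 0.1 pos [0.1658 0.5501 0.2525] ang 163.23 tilt [ 0.0002 -0.0017] w 0.0856 -> shift [-47.02 -48.5    3.32] yaw 56.23
```

Units first: shifts go in shares of 0.5 m and turns go in shares of 120 degrees. So -48.5 cm is -0.97, -47 cm is -0.94, 56.2 degrees is 0.4683.

move_arm:
  steps:
    - [8,-0.94,-0.97,0.066,0.4683]
    - [8,-0.94,-0.97,0.066,0.4683]
    - [8,-0.94,-0.97,0.066,0.4683]
    - [8,-0.94,-0.97,0.066,0.4683]
    - [8,-0.94,-0.97,0.066,0.4683]
    - [8,-0.94,-0.97,0.066,0.4683]
    - [8,-0.94,-0.97,0.066,0.4683]
    - [8,-0.94,-0.97,0.066,0.4683]

```text
time: 1.1
tool_pos: [0.3956, 0.105, 0.2287]
eef_rot: [1.868, 2.526, 0.001]
wrist_force: [1.6, 0.8, -1.0]
width: 0.0795
grasp_force: 0.0
```

```bash
python3 -c "
from h import *
go(.476,-.05,.22,107)"
```

```text
t 1.1 pos [0.3956 0.105  0.2287] ang 107.02 tilt [0.0002 0.0004] w 0.0795 -> shift [-17.17   3.15   0.87] yaw 0.02
```

To row units: -16.5 cm is -0.33, 3.1 cm is 0.062.

move_arm:
  steps:
    - [6,-0.33,0.062,0.016,0]
    - [6,-0.33,0.062,0.016,0]
    - [6,-0.33,0.062,0.016,0]
    - [6,-0.33,0.062,0.016,0]
    - [6,-0.33,0.062,0.016,0]

```text
time: 1.72
tool_pos: [0.4724, -0.0415, 0.2204]
eef_rot: [-1.868, -2.524, 0.0]
wrist_force: [-0.8, 0.3, 0.1]
width: 0.0601
grasp_force: 0.0
```

Run:
```python
from h import *
go(.476,-.05,.22,107)
c,im,D=cap("wrist","w1.png")
```

```text
t 1.73 pos [ 0.4724 -0.0415  0.2204] ang 107.0 tilt [ 0.0013 -0.0013] w 0.0601 -> shift [-0.92  0.09  0.04] yaw 0.0
```

View pics/w1.png

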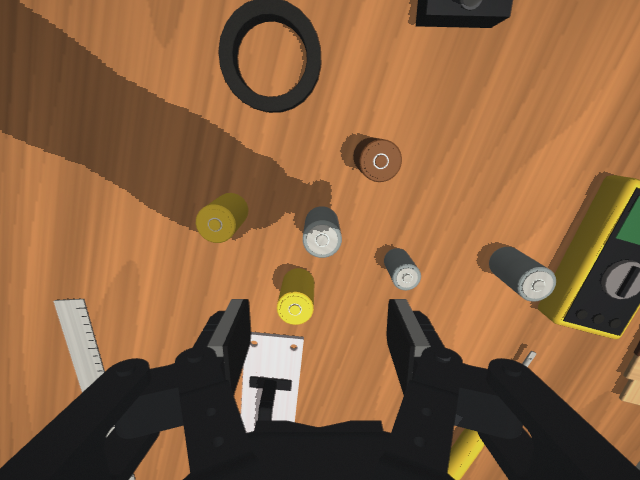

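The wrist view shows D cell a at (322,240), D cell b at (537,284) beside the multimeter, and the smaller C cell at (405,277). The cover's two-hole end is at (270,345). The next script measures the cell tops.

```bash
cat >> h.py <<'E'
def celltop(c,im,D,u,v,h0=.05,r=45):
    """disc top near (u,v): depth-mask then minEnclosingCircle; returns world centre, dia, height"""
    W=pts(c,D); m=np.zeros(D.shape,np.uint8); y0,x0=max(v-r,0),max(u-r,0); sl=(slice(y0,v+r),slice(x0,u+r))
    m[sl]=((W[sl][...,2]>h0)&(D[sl]>.05)); m=cv2.morphologyEx(m,cv2.MORPH_OPEN,np.ones((3,3)))
    k,l,st,ce=cv2.connectedComponentsWithStats(m); i=l[v,u]; m=(l==i).astype(np.uint8); h=np.median(W[...,2][m>0])
    ct=max(cv2.findContours(m,0,2)[0],key=cv2.contourArea)[:,0,:]
    P=np.array([ray(c,*p,h) for p in ct.astype(float)])[:,:2]
    (x,y),rr=cv2.minEnclosingCircle((P*1000).astype(np.float32)); return np.round([x,y,2*rr,h*1000],1), np.round(P.mean(0)*1000,1)
E
python3 - <<'E'
from h import *
c,im,D=load("w1")
for n,u,v,h in (("a",322,240,.055),("b",537,284,.055),("C",405,277,.043)): print(n,celltop(c,im,D,u,v,h))
E
```

```text
a (array([476.6, -47.6,  33.6,  60.5]), array([476.5, -47.6]))
b (array([665.6, -32. ,  35.6,  60.4]), array([664.9, -31.4]))
C (array([560. , -62.9,  27.5,  48.8]), array([561. , -61.9]))
```

```bash
python3 -c "
from h import *
go(.4766,-.0476,.05,107)"
```

```text
t 1.77 pos [ 0.4724 -0.041   0.2206] ang 107.06 tilt [ 0.001 -0.001] w 0.0599 -> shift [-0.77  0.23 17.06] yaw 0.06
```

To row units: 14.5 cm is 0.29, 11 cm is 0.22.

move_arm:
  steps:
    - [6,-0.016,0.004,0.12,0]
    - [6,-0.016,0.004,0.22,0]
    - [6,-0.016,0.004,0.29,0]
    - [6,-0.016,0.004,0.29,0]
    - [6,-0.016,0.004,0.29,0]

```text
time: 2.4
tool_pos: [0.4781, -0.0483, 0.0773]
eef_rot: [1.865, 2.526, 0.001]
wrist_force: [0.1, -0.1, 0.4]
width: 0.06
grasp_force: 0.0
```

```bash
python3 -c "
from h import *
go(.4766,-.0476,.05,107)
c,im,D=cap('wrist','w2.png')"
```

```text
t 2.4 pos [ 0.4781 -0.0483  0.0773] ang 107.11 tilt [-0.0008  0.0014] w 0.06 -> shift [ 0.11 -0.13  2.73] yaw 0.11
```

View pics/w2.png

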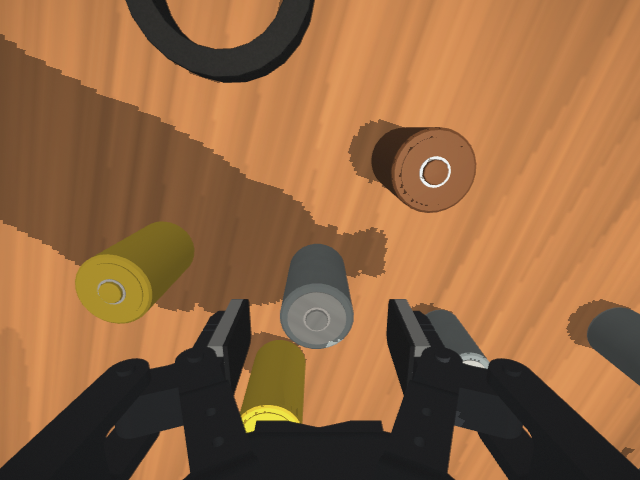

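Cell a stands centred between the open jaws at (317,315), and the fingers clear the neighbours. I'll descend and grip.

move_arm:
  steps:
    - [6,0.002,-0.002,0.028,0]
    - [6,0.002,-0.002,0.056,0]
    - [6,0.002,-0.002,0.056,0]
    - [3,0.002,-0.002,0.056,0]
    - [3,0.002,-0.002,0.056,0]
    - [3,0.002,-0.002,0.056,0]
    - [3,0.002,-0.002,0.056,0]
  newtons: 50

```text
time: 3.32
tool_pos: [0.4764, -0.0483, 0.0482]
eef_rot: [1.868, 2.525, 0.0]
wrist_force: [0.2, 1.2, 2.3]
width: 0.0317
grasp_force: 49.6
```

```bash
python3 -c "
from h import *
c,im,D=load('w2'); print(celltop(c,im,D,317,318,.055,60))
s=robot.sense(); print(s['grasp_force'],s['wrist_force'])
go(.515,.21,.17,107)"
```

```text
(array([476.5, -46.9,  34.3,  60.5]), array([476.8, -46.1]))
49.626339585847745 [0.21271544 1.20485604 2.25341166]
t 3.33 pos [ 0.4764 -0.0483  0.0482] ang 107.02 tilt [-0.0004  0.0006] w 0.0317 -> shift [ 23.57  11.26 -12.18] yaw 0.02
```

```bash
python3 -c "
from h import *
go(.526,.178,.32,107)"
```

```text
t 3.33 pos [ 0.4764 -0.0483  0.0482] ang 107.02 tilt [-0.0004  0.0006] w 0.0317 -> shift [ 20.18  11.38 -27.18] yaw 0.02
```

To row units: -27 cm is -0.54, -23 cm is -0.46.

move_arm:
  steps:
    - [3,0,0,-0.12,0]
    - [3,0,0,-0.24,0]
    - [3,0.1,0.05,-0.3,0]
    - [3,0.2,0.1,-0.38,0]
    - [3,0.3,0.16,-0.46,0]
    - [3,0.404,0.228,-0.54,0]
    - [3,0.404,0.228,-0.54,0]
    - [3,0.404,0.228,-0.54,0]

```text
time: 4.32
tool_pos: [0.5266, 0.1799, 0.3185]
eef_rot: [1.864, 2.528, 0.002]
wrist_force: [-0.0, 0.1, -1.8]
width: 0.0318
grasp_force: 50.4
```

move_arm:
  steps:
    - [3,0,0,0,0]
    - [3,0,0,0,0]

```text
time: 4.58
tool_pos: [0.5254, 0.1772, 0.3169]
eef_rot: [-1.869, -2.523, 0.002]
wrist_force: [0.2, 0.8, -1.6]
width: 0.032
grasp_force: 50.4
```

```bash
python3 -c "
from h import *
go(.526,.178,.32,107)
c,im,D=cap('wrist','w3.png')"
```

```text
t 4.58 pos [0.5254 0.1772 0.3169] ang 106.94 tilt [ 0.0001 -0.002 ] w 0.032 -> shift [ 0.06  0.08 -0.31] yaw -0.06
```

View pics/w3.png

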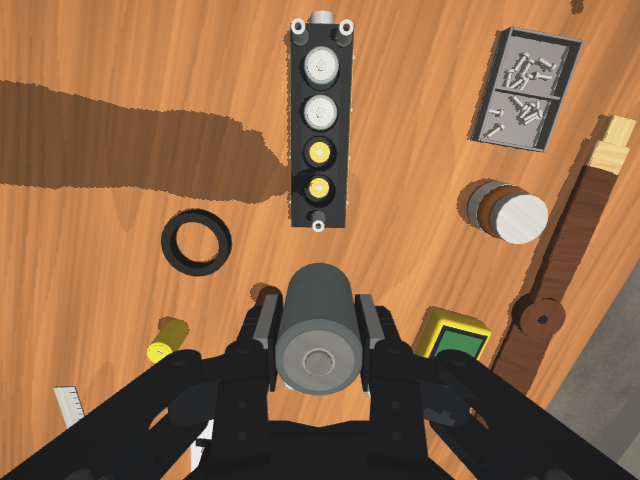

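The view shows pillar tops at (298,26), (346,27) and (318,226), the empty bays at (319,153) and (319,188), and the cell held upright, button up, at (319,362). I'll measure the tray frame from the pillars and the held cell's centre.

```bash
cat >> h.py <<'E'
def ringpt(c,im,u,v,z,r=9,thr=150):
    """centre of bright pillar-top disc"""
    g=cv2.cvtColor(im,cv2.COLOR_RGB2GRAY); m=np.zeros(g.shape,np.uint8); u0,v0=max(u-r,0),max(v-r,0)
    m[v0:v+r+1,u0:u+r+1]=(g[v0:v+r+1,u0:u+r+1]>thr)
    k,l,st,ce=cv2.connectedComponentsWithStats(m); i=1+np.argmax(st[1:,4]); ct=max(cv2.findContours((l==i).astype(np.uint8),0,2)[0],key=cv2.contourArea)
    P=np.array([ray(c,*p,z) for p in ct[:,0].astype(float)])[:,:2]; (x,y),rr=cv2.minEnclosingCircle((P*1000).astype(np.float32))
    return np.array([x,y])/1000,2*rr
def fit(model,obs):
    """2D rigid fit: returns yaw deg, t, residuals mm"""
    A,B=np.array(model,float),np.array(obs,float); a,b=A.mean(0),B.mean(0)
    H=(A-a).T@(B-b); th=np.arctan2(H[0,1]-H[1,0],H[0,0]+H[1,1]); Q=np.array([[np.cos(th),-np.sin(th)],[np.sin(th),np.cos(th)]])
    t=b-Q@a; return np.degrees(th),t,Q,np.round(1000*(A@Q.T+t-B),2)
E
cat > tray.py <<'E'
from h import *
c,im,D=load("w3"); W=pts(c,D)
uv=[(346,27),(298,26),(318,226)]   # pillar1 (+x), pillar2, pillar3
o=[]
for u,v in uv:
    p,d=ringpt(c,im,u,v,.07); print(p.round(4),round(d,1),"depth z",np.nanmax(W[v-4:v+5,u-4:u+5,2]).round(4)); o.append(p)
th,t,Q,res=fit([(.022,.094),(-.022,.094),(0,-.094)],o); print("yaw",th,"t",t.round(4),"res",res.tolist())
for n,y in (("bay3",-.021),("bay4",-.063)): print(n,(Q@[0,y]+t).round(4))
for n,u,v in (("c1",321,66),("c2",320,112)): print(n,celltop(c,im,D,u,v,.06,22))
print("exp",(Q@[0,.063]+t).round(4),(Q@[0,.021]+t).round(4))
print("held",celltop(c,im,D,319,362,.325,60), W[362,319], "tool",np.round(c[3][:3,3],4))
E
python3 tray.py
```

```text
[0.4978 0.3463] 17.4 depth z 0.073
[0.4568 0.3356] 18.7 depth z 0.4387
[0.528 0.154] 20.4 depth z 0.0725
yaw 15.145422498430113 t [0.5024 0.2484] res [[1.24, -1.4], [-0.19, -2.25], [-1.04, 3.65]]
bay3 [0.5079 0.2281]
bay4 [0.5189 0.1876]
c1 (array([487.2, 308.5,  33.3,  66.7]), array([488.6, 309.1]))
c2 (array([498.5, 268.4,  32.7,  66.6]), array([498.4, 269.2]))
exp [0.4859 0.3092] [0.4969 0.2687]
held (array([527.2, 170. ,  61.2, 329.7]), array([524.6, 177.2])) [0.52546141 0.17666477 0.32989006] tool [0.502  0.2538 0.4387]
```

```bash
cat > tray.py <<'E'
from h import *
c,im,D=load("w3"); W=pts(c,D)
o=[]
for u,v in [(346,27),(298,26),(318,226)]:
    a,b=celltop(c,im,D,u,v+ (3 if D[v,u]==0 or W[v,u,2]<.066 else 0),.066,12); print(a,b); o.append(a[:2]/1000)
th,t,Q,res=fit([(.022,.094),(-.022,.094),(0,-.094)],o); print("yaw",th,"t",t.round(4),"res",res.tolist())
for n,y in (("bay3",-.021),("bay4",-.063)): print(n,(Q@[0,y]+t).round(4))
print("exp c1,c2",(Q@[0,.063]+t).round(4),(Q@[0,.021]+t).round(4))
# bays' floor contact: yellow centroid
hsv=cv2.cvtColor(im,cv2.COLOR_RGB2HSV)
for u,v in ((319,153),(319,188)):
    m=np.zeros(D.shape,np.uint8); m[v-14:v+15,u-14:u+15]=cv2.inRange(hsv[v-14:v+15,u-14:u+15],(20,100,80),(35,255,255)); M=cv2.moments(m,True); q=(M['m10']/M['m00'],M['m01']/M['m00']); print("floor",q,ray(c,*q,.006).round(4))
g=cv2.cvtColor(im,cv2.COLOR_RGB2GRAY)
z=W[362,319,2]
for uu in [(335,390,300,338,25,60)]:
  pass
cr=g[310:400,265:375]; h=cv2.HoughCircles(cv2.medianBlur(cr,5),cv2.HOUGH_GRADIENT,1,10,param1=80,param2=18,minRadius=30,maxRadius=50)
h2=cv2.HoughCircles(cr,cv2.HOUGH_GRADIENT,1,10,param1=80,param2=14,minRadius=10,maxRadius=22)
T=R.from_rotvec(robot.sense()["eef_rot"]).as_matrix()
for H in (h,h2):
  if H is not None:
    for x,y,r in H[0][:3]: p=ray(c,x+265,y+310,z); print(x+265,y+310,r,p.round(4),"tool",(T.T@(p-robot.sense()["tool_pos"])*1000).round(1))
E
python3 tray.py
```

```text
[ 597.2  -63.7 1144.7    1.8] [563.   51.4]
[ 597.2  -63.7 1144.7    1.8] [563.   51.4]
[529.8 158.3  13.5  71. ] [530.4 157.3]
yaw -163.11152095078097 t [0.5656 0.0403] res [[-25.31, 7.64], [16.79, 20.43], [8.52, -28.07]]
bay3 [0.5595 0.0604]
bay4 [0.5473 0.1006]
exp c1,c2 [ 0.5839 -0.02  ] [0.5717 0.0202]
floor (319.0833333333333, 151.93910256410257) [0.5097 0.2279 0.006 ]
floor (318.4375, 187.44097222222223) [0.5212 0.1874 0.006 ]
318.5 346.5 43.6 [0.5234 0.1828 0.3299] tool [  6.   -0.4 -12.8]
315.5 362.5 32.7 [0.5243 0.1761 0.3299] tool [ -0.7  -1.5 -12.8]
326.5 356.5 35.9 [0.5274 0.1797 0.3299] tool [  1.9   2.5 -12.8]
318.5 362.5 13.4 [0.5254 0.1764 0.3299] tool [ -0.7  -0.4 -12.8]
```

```bash
cat >> h.py <<'E'
def pillar(c,im,D,u,v,r=11,h0=.066,h1=.078):
    W=pts(c,D); m=np.zeros(D.shape,np.uint8); v0,u0=max(v-r,0),max(u-r,0); z=W[v0:v+r,u0:u+r,2]; m[v0:v+r,u0:u+r]=(z>h0)&(z<h1)
    k,l,st,ce=cv2.connectedComponentsWithStats(m); i=1+np.argmax(st[1:,4]); ct=max(cv2.findContours((l==i).astype(np.uint8),0,2)[0],key=cv2.contourArea)
    P=np.array([ray(c,*p,.07) for p in ct[:,0].astype(float)])[:,:2]; (x,y),rr=cv2.minEnclosingCircle((P*1000).astype(np.float32)); return np.array([x,y])/1000,round(2*rr,1)
E
python3 - <<'E'
from h import *
c,im,D=load("w3")
o=[pillar(c,im,D,u,v) for u,v in [(346,27),(298,26),(318,226)]]; print(o)
th,t,Q,res=fit([(.022,.094),(-.022,.094),(0,-.094)],[p for p,_ in o]); print("yaw",th,"t",t.round(4),"res",res.tolist())
for y in (.063,.021,-.021,-.063): print((Q@[0,y]+t).round(4))
E
```

```text
[(array([0.49992395, 0.34452368]), 14.1), (array([0.45781815, 0.33265863]), 14.0), (array([0.5297804 , 0.15821768]), 13.8)]
yaw 15.760460548455322 t [0.5044 0.2483] res [[0.07, 0.23], [-0.17, 0.14], [0.1, -0.37]]
[0.4872 0.3089]
[0.4986 0.2685]
[0.5101 0.2281]
[0.5215 0.1877]
```

```bash
python3 -c "
from h import *
go(.5102,.2286,.14,105.8)"
```

```text
t 4.62 pos [0.5255 0.1772 0.3171] ang 106.94 tilt [ 0.0001 -0.0017] w 0.0315 -> shift [ 5.36  0.06 17.71] yaw 1.14
```

To row units: 17.5 cm is 0.35, 14 cm is 0.28, 1.1 degrees is 0.0092.

move_arm:
  steps:
    - [3,0.04,0,0.1,0.0092]
    - [3,0.08,0,0.2,0.0092]
    - [3,0.108,0.002,0.28,0.0092]
    - [3,0.108,0.002,0.35,0.0092]
    - [3,0.108,0.002,0.35,0.0092]
    - [3,0.108,0.002,0.35,0.0092]
    - [3,0.108,0.002,0.35,0.0092]

```text
time: 5.5
tool_pos: [0.5126, 0.2302, 0.1449]
eef_rot: [1.892, 2.505, 0.005]
wrist_force: [0.5, -0.4, -0.8]
width: 0.0313
grasp_force: 50.3
```

```bash
python3 -c "
from h import *
go(.5102,.2286,.085,105.8)
c,im,D=cap('wrist','w4.png')
print(pts(c,D)[362,319])
o=im[240:480,120:520]
"
```

```text
t 5.5 pos [0.5126 0.2302 0.1449] ang 105.88 tilt [0.0001 0.0036] w 0.0313 -> shift [-0.09 -0.3   5.99] yaw 0.08
[0.51210273 0.23120744 0.16012976]
```

To row units: 2.5 cm is 0.05, -0.3 cm is -0.006.

move_arm:
  steps:
    - [3,-0.002,-0.006,0.05,0]
    - [3,-0.002,-0.006,0.05,0]
    - [3,-0.002,-0.006,0.05,0]
    - [3,-0.002,-0.006,0.05,0]

```text
time: 6.05
tool_pos: [0.5094, 0.2287, 0.1191]
eef_rot: [1.892, 2.507, 0.003]
wrist_force: [-0.3, -0.2, -1.8]
width: 0.0319
grasp_force: 50.3
```

```bash
python3 -c "
from h import *
go(.5102,.2286,.055,105.8)
c,im,D=cap('wrist','w5.png')
go(.5102,.2286,.055,105.8)"
```

```text
t 6.05 pos [0.5094 0.2287 0.1191] ang 105.92 tilt [0.    0.002] w 0.0319 -> shift [-0.03  0.06  6.41] yaw 0.12
t 6.1 pos [0.5093 0.2287 0.1189] ang 105.92 tilt [0.0001 0.0018] w 0.0317 -> shift [-0.03  0.07  6.39] yaw 0.12
```

View pics/w5.png

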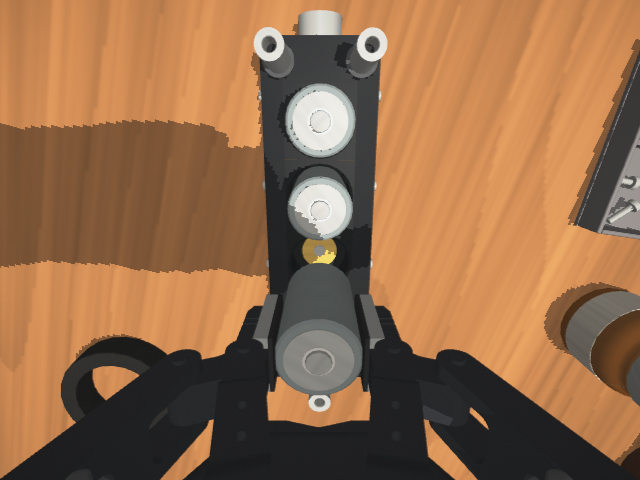

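The cell is lined up over bay 3: the floor at (320,250) is in line with the cell axis at (319,362). I'll lower it.

To row units: 5.9 cm is 0.118, 5.5 cm is 0.11.

move_arm:
  steps:
    - [3,0,0.002,0.03,0]
    - [3,0,0.002,0.06,0]
    - [3,0,0.002,0.07,0]
    - [3,0,0.002,0.08,0]
    - [3,0,0.002,0.09,0]
    - [3,0,0.002,0.1,0]
    - [3,0,0.002,0.11,0]
    - [3,0,0.002,0.118,0]

```text
time: 7.1
tool_pos: [0.5095, 0.2287, 0.0586]
eef_rot: [1.892, 2.508, 0.0]
wrist_force: [-0.1, -0.3, -0.8]
width: 0.0315
grasp_force: 50.3
```

```bash
python3 -c "
from h import *
go(.5102,.2286,.055,105.8); print(robot.sense()['wrist_force'],robot.sense()['wrist_torque'])"
```

```text
t 7.1 pos [0.5095 0.2287 0.0586] ang 105.93 tilt [0.0001 0.0001] w 0.0315 -> shift [-0.03  0.06  0.36] yaw 0.13
[-0.10123189 -0.26783998 -0.79009949] [0.06766536 0.03569345 0.00514176]
```

Entered freely, with no contact force. I'll lower the last 3 mm, release a little, then lift.

To row units: -6 cm is -0.12, -2 cm is -0.04.

move_arm:
  steps:
    - [3,0,0,0.004,0]
    - [3,0,0,0.006,0]
    - [3,0,0,0.006,0]
    - [4.8,0,0,0.006,0]
    - [4.8,0,0,0.006,0]
    - [4.8,0,0,0.006,0]
    - [4.8,0,0,-0.04,0]
    - [4.8,0,0,-0.12,0]

```text
time: 8.1
tool_pos: [0.5082, 0.2283, 0.1181]
eef_rot: [-1.891, -2.506, 0.005]
wrist_force: [-0.3, -0.2, 0.2]
width: 0.0481
grasp_force: 0.0
```

```bash
python3 -c "
from h import *
go(.655,-.0315,.22,105.8)"
```

```text
t 8.1 pos [0.5082 0.2283 0.1181] ang 105.92 tilt [ 0.0001 -0.0036] w 0.0481 -> shift [-29.01   6.95 -10.21] yaw 0.12
```

To row units: -29 cm is -0.58, -26 cm is -0.52.

move_arm:
  steps:
    - [6,-0.04,0.02,-0.1,0]
    - [6,-0.16,0.05,-0.18,0]
    - [6,-0.28,0.08,-0.204,0]
    - [6,-0.4,0.11,-0.204,0]
    - [6,-0.52,0.14,-0.204,0]
    - [6,-0.58,0.14,-0.204,0]
    - [6,-0.58,0.14,-0.204,0]
    - [6,-0.58,0.14,-0.204,0]

```text
time: 9.1
tool_pos: [0.656, -0.0307, 0.2206]
eef_rot: [-1.892, -2.507, -0.0]
wrist_force: [-0.5, 0.7, -0.2]
width: 0.0601
grasp_force: 0.0
```

Run:
```python
from h import *
c,im,D=load("w1")
for p in ((555,318),(603,175),(612,340)): print("mm",ray(c,*p,.034).round(4))
s=robot.sense()
c,im,D=cap("wrist","w6.png"); u,v=map(int,proj(c,[.665,-.0315,.06])); print(u,v,celltop(c,im,D,u,v,.0585,50))
W=pts(c,D); m=(W[...,2]>.02)&(W[...,2]<.045)&(np.hypot(W[...,0]-.665,W[...,1]+.0315)<.09)&(np.hypot(W[...,0]-.665,W[...,1]+.0315)>.022)
q=W[m]; r=np.hypot(q[:,0]-.665,q[:,1]+.0315); i=np.argsort(r)[:200:40]; print(q[i].round(3),r[i].round(3))
g=cv2.cvtColor(im,cv2.COLOR_RGB2GRAY)[v-40:v+40,u-40:u+40]
H=cv2.HoughCircles(g,cv2.HOUGH_GRADIENT,1,10,param1=80,param2=10,minRadius=5,maxRadius=30)
if H is not None:
  for x,y,rr in H[0][:4]: print(rr,ray(c,x+u-40,y+v-40,.0605).round(4))
go(.665,-.0315,.05,105.8)
```

```text
mm [ 0.722  -0.0666  0.034 ]
mm [0.6937 0.0699 0.034 ]
mm [ 0.7886 -0.0722  0.034 ]
329 233 (array([667.9, -32.5,  32.9,  60.6]), array([668.5, -31.5]))
[[ 0.721 -0.033  0.02 ]
 [ 0.721 -0.023  0.022]
 [ 0.722 -0.029  0.032]
 [ 0.723 -0.024  0.032]
 [ 0.723 -0.027  0.033]] [0.056 0.057 0.058 0.058 0.059]
15.0 [ 0.6684 -0.033   0.0605]
16.9 [ 0.6619 -0.0198  0.0605]
10.6 [ 0.6624 -0.0393  0.0605]
8.2 [ 0.659  -0.0276  0.0605]
t 9.15 pos [ 0.656  -0.03    0.2209] ang 105.97 tilt [ 0.0006 -0.0004] w 0.0599 -> shift [-0.4   0.83 17.09] yaw 0.17
```

View pics/w6.png

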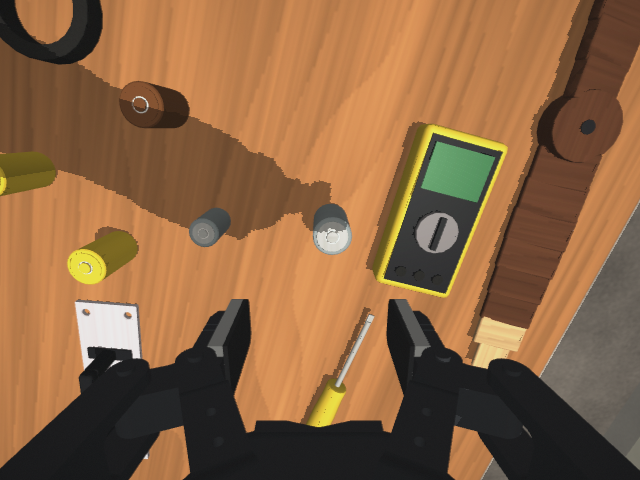

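D cell b is at (332,235), at (0.668,-0.033). The multimeter edge is 53 mm away, so I'll use a 5.2 cm opening.

To row units: 14.5 cm is 0.29, 13 cm is 0.26.

move_arm:
  steps:
    - [5.2,-0.012,0.022,0.1,0]
    - [5.2,-0.012,0.022,0.2,0]
    - [5.2,-0.012,0.022,0.26,0]
    - [5.2,-0.012,0.022,0.29,0]
    - [5.2,-0.012,0.022,0.29,0]
    - [5.2,-0.012,0.022,0.29,0]

```text
time: 9.9
tool_pos: [0.6698, -0.0334, 0.0778]
eef_rot: [1.89, 2.506, 0.002]
wrist_force: [-0.0, -0.0, 0.5]
width: 0.0517
grasp_force: 0.0
```

Run:
```python
from h import *
go(.668,-.0328,.05,105.8)
c,im,D=cap("wrist","w7.png"); u,v=map(int,proj(c,[.668,-.0328,.06])); print(u,v,celltop(c,im,D,u,v,.0585,60))
g=cv2.cvtColor(im,cv2.COLOR_RGB2GRAY)[v-45:v+45,u-45:u+45]
H=cv2.HoughCircles(g,cv2.HOUGH_GRADIENT,1,10,param1=80,param2=14,minRadius=8,maxRadius=20)
if H is not None:
  for x,y,rr in H[0][:3]: print(rr,ray(c,x+u-45,y+v-45,.0615).round(4))
```

```text
t 9.9 pos [ 0.6698 -0.0334  0.0778] ang 105.96 tilt [-0.0012  0.0026] w 0.0517 -> shift [ 0.11 -0.16  2.78] yaw 0.16
315 315 (array([667.6, -32.1,  33.1,  60.6]), array([667.1, -31.9]))
12.2 [ 0.6684 -0.0329  0.0615]
9.1 [ 0.6767 -0.0332  0.0615]
```

To row units: 2.8 cm is 0.056, 1.4 cm is 0.028.

move_arm:
  steps:
    - [5.2,0.002,-0.002,0.028,0]
    - [5.2,0.002,-0.002,0.056,0]
    - [5.2,0.002,-0.002,0.056,0]
    - [3,0.002,-0.002,0.056,0]
    - [3,0.002,-0.002,0.056,0]
    - [3,0.002,-0.002,0.056,0]
    - [3,0.002,-0.002,0.056,0]

```text
time: 10.82
tool_pos: [0.6674, -0.033, 0.0479]
eef_rot: [1.892, 2.508, 0.0]
wrist_force: [0.3, 0.2, -1.2]
width: 0.0319
grasp_force: 49.5
```

```bash
python3 -c "
from h import *
go(.5217,.188,.25,105.8)"
```

```text
t 10.82 pos [ 0.6674 -0.033   0.0479] ang 105.92 tilt [0.0001 0.0001] w 0.0319 -> shift [ 25.25  -7.95 -20.21] yaw 0.12
```

To row units: 25.2 cm is 0.504, 20.5 cm is 0.41.

move_arm:
  steps:
    - [3,0,0,-0.12,0]
    - [3,0,0,-0.24,0]
    - [3,0.08,-0.03,-0.32,0]
    - [3,0.19,-0.06,-0.36,0]
    - [3,0.3,-0.1,-0.4,0]
    - [3,0.41,-0.13,-0.4,0]
    - [3,0.504,-0.16,-0.4,0]
    - [3,0.504,-0.16,-0.4,0]

```text
time: 11.82
tool_pos: [0.5191, 0.19, 0.2485]
eef_rot: [-1.886, -2.512, -0.001]
wrist_force: [0.5, -0.5, -1.2]
width: 0.0314
grasp_force: 50.1
```

move_arm:
  steps:
    - [3,0,0,0,0]
    - [3,0,0,0,0]
    - [3,0,0,0,0]

```text
time: 12.2
tool_pos: [0.522, 0.1864, 0.2477]
eef_rot: [-1.895, -2.506, 0.0]
wrist_force: [0.5, -0.3, -0.9]
width: 0.0317
grasp_force: 50.1
```

Run:
```python
from h import *
c,im,D=cap("wrist","w8.png")
for y in (.094,.063,.021,-.021,-.063,-.094):
    th=np.radians(15.76); p=np.array([.5044,.2483])+y*np.array([-np.sin(th),np.cos(th)]); u,v=proj(c,[*p,.067]); print(y,round(u),round(v), end=" ")
    if abs(y) in(.063,.021) and y>-.05: print(celltop(c,im,D,int(u),int(v),.06,30), "exp",p.round(4),end="")
    print()
g=cv2.cvtColor(im,cv2.COLOR_RGB2GRAY)[310:400,265:375]; s=robot.sense(); T=R.from_rotvec(s["eef_rot"]).as_matrix()
H=cv2.HoughCircles(g,cv2.HOUGH_GRADIENT,1,10,param1=80,param2=14,minRadius=10,maxRadius=20)
for x,y,r in H[0][:3]:
    p=ray(c,x+265,y+310,s["tool_pos"][2]+.0133); print(x+265,y+310,r,(T.T@(p-s["tool_pos"])*1000).round(1))
go(.5217,.188,.115,105.8)
```

```text
0.094 319 18 
0.063 319 64 (array([487.2, 308.4,  33.2,  66.6]), array([485.5, 309.1])) exp [0.4873 0.3089]
0.021 319 121 (array([498.5, 268.5,  32.8,  66.6]), array([498. , 267.9])) exp [0.4987 0.2685]
-0.021 319 174 (array([509.6, 228.7,  33. ,  66.6]), array([510.8, 228.3])) exp [0.5101 0.2281]
-0.063 319 222 
-0.094 319 255 
316.5 362.5 14.4 [ -0.6  -1.  -13.3]
t 12.25 pos [0.5219 0.1864 0.2477] ang 105.83 tilt [ 0.     -0.0002] w 0.0315 -> shift [ 0.15  0.03 13.27] yaw 0.03
```

View pics/w8.png

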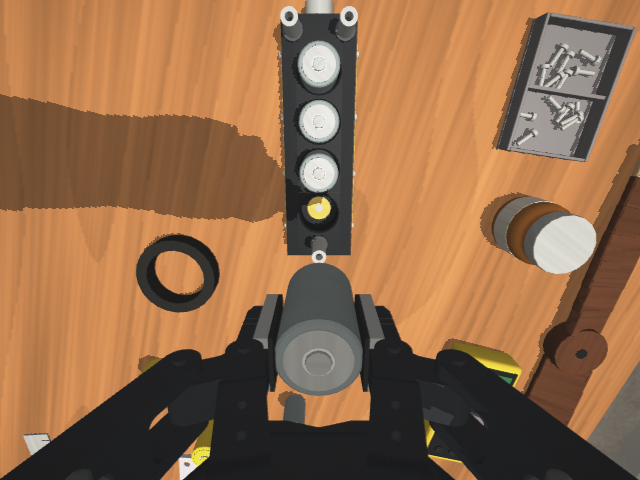

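The cell in bay 3 is seated at (319,174), with the same top height of 66.6 mm as cells 1 and 2. The second cell is in hand, and bay 4 is at (319,208).

To row units: 12.8 cm is 0.256, 12 cm is 0.24.

move_arm:
  steps:
    - [3,0.002,0,0.1,0]
    - [3,0.002,0,0.18,0]
    - [3,0.002,0,0.24,0]
    - [3,0.002,0,0.256,0]
    - [3,0.002,0,0.256,0]
    - [3,0.002,0,0.256,0]
    - [3,0.002,0,0.256,0]

```text
time: 13.12
tool_pos: [0.5221, 0.1885, 0.1213]
eef_rot: [1.891, 2.506, 0.003]
wrist_force: [0.1, -0.9, -0.8]
width: 0.0315
grasp_force: 50.2
```

```bash
python3 -c "
from h import *
go(.5217,.188,.055,105.8)"
```

```text
t 13.12 pos [0.5221 0.1885 0.1213] ang 105.92 tilt [-0.0001  0.0026] w 0.0315 -> shift [-0.04 -0.07  6.63] yaw 0.12
```

To row units: 6 cm is 0.12, 5.8 cm is 0.116.

move_arm:
  steps:
    - [3,0,0,0.034,0]
    - [3,0,0,0.064,0]
    - [3,0,0,0.076,0]
    - [3,0,0,0.086,0]
    - [3,0,0,0.096,0]
    - [3,0,0,0.106,0]
    - [3,0,0,0.116,0]
    - [3,0,0,0.12,0]

```text
time: 14.12
tool_pos: [0.5209, 0.1883, 0.0595]
eef_rot: [-1.892, -2.507, 0.0]
wrist_force: [0.3, 0.6, -1.4]
width: 0.0317
grasp_force: 50.2
```

```bash
python3 -c "
from h import *
go(.5217,.188,.055,105.8); print(robot.sense()['wrist_force'],robot.sense()['wrist_torque'])"
```

```text
t 14.12 pos [0.5209 0.1883 0.0595] ang 105.92 tilt [ 0.0001 -0.0004] w 0.0317 -> shift [-0.05  0.07  0.45] yaw 0.12
[ 0.27789206  0.57833729 -1.36728903] [ 0.02489661  0.03962899 -0.01973911]
```

move_arm:
  steps:
    - [3,0,0,0.006,0]
    - [3,0,0,0.008,0]
    - [3,0,0,0.008,0]
    - [4.8,0,0,0.008,0]
    - [4.8,0,0,0.008,0]
    - [4.8,0,0,0.008,0]
    - [4.8,0,0,-0.04,0]
    - [4.8,0,0,-0.12,0]

```text
time: 15.12
tool_pos: [0.5198, 0.1881, 0.1192]
eef_rot: [-1.891, -2.506, 0.004]
wrist_force: [1.2, -0.1, -0.5]
width: 0.0478
grasp_force: 0.0
```

Run:
```python
from h import *
# cover from top view: white plate contour
c,im,D=load("top0"); hsv=cv2.cvtColor(im,cv2.COLOR_RGB2HSV); m=np.zeros(D.shape,np.uint8); m[245:312,380:500]=cv2.inRange(hsv[245:312,380:500],(0,0,120),(179,60,255))
m=cv2.morphologyEx(m,cv2.MORPH_CLOSE,np.ones((15,15)))
ct=max(cv2.findContours(m,0,2)[0],key=cv2.contourArea)[:,0].astype(float)
P=np.array([ray(c,*p,.005)[:2] for p in ct]); r=cv2.minAreaRect((P*1000).astype(np.float32)); print(r)
x,y=np.array(r[0])/1000; go(x,y,.27,105.8)
```

```text
((487.44183349609375, -289.73583984375), (66.3393325805664, 214.60472106933594), 10.780159950256348)
t 15.12 pos [0.5198 0.1881 0.1192] ang 105.92 tilt [ 0.0004 -0.0035] w 0.0478 -> shift [-45.05 -16.27 -15.04] yaw 0.12
```

```bash
python3 -c "
from h import *
go(.5,-.35,.25,100.8)"
```

```text
t 15.12 pos [0.5198 0.1881 0.1192] ang 105.92 tilt [ 0.0004 -0.0035] w 0.0478 -> shift [-51.19 -16.71 -13.04] yaw 5.12
```

To row units: -37 cm is -0.74, -31 cm is -0.62, 5.1 degrees is 0.0425.

move_arm:
  steps:
    - [6,0,0,-0.1,0]
    - [6,-0.06,-0.02,-0.2,0]
    - [6,-0.18,-0.06,-0.26,0]
    - [6,-0.29,-0.1,-0.26,0.0083]
    - [6,-0.4,-0.13,-0.26,0.0167]
    - [6,-0.51,-0.166,-0.26,0.025]
    - [6,-0.62,-0.2,-0.26,0.0333]
    - [6,-0.74,-0.24,-0.26,0.0425]

```text
time: 16.12
tool_pos: [0.507, -0.2014, 0.2502]
eef_rot: [2.002, 2.42, 0.001]
wrist_force: [0.1, -0.7, 0.0]
width: 0.0599
grasp_force: 0.0
```

```bash
python3 -c "
from h import *
go(.5,-.35,.25,100.8)"
```

```text
t 16.12 pos [ 0.507  -0.2014  0.2502] ang 100.81 tilt [-0.0003  0.0009] w 0.0599 -> shift [-14.46  -3.48   0.02] yaw 0.01
```

To row units: -13.8 cm is -0.276, -11 cm is -0.22.

move_arm:
  steps:
    - [6,-0.11,-0.026,0,0]
    - [6,-0.22,-0.05,0,0]
    - [6,-0.276,-0.068,0,0]
    - [6,-0.276,-0.068,0,0]
    - [6,-0.276,-0.068,0,0]
    - [6,-0.276,-0.068,0,0]

```text
time: 16.88
tool_pos: [0.5, -0.3403, 0.2501]
eef_rot: [-2.0, -2.422, -0.0]
wrist_force: [-0.5, 0.7, 0.1]
width: 0.0599
grasp_force: 0.0
```

Run:
```python
from h import *
go(.5,-.35,.25,100.8)
cap("wrist","w9.png")
```

```text
t 16.88 pos [ 0.5    -0.3403  0.2501] ang 100.91 tilt [0.0003 0.0001] w 0.0599 -> shift [-0.95 -0.18  0.01] yaw 0.11
```

View pics/w9.png

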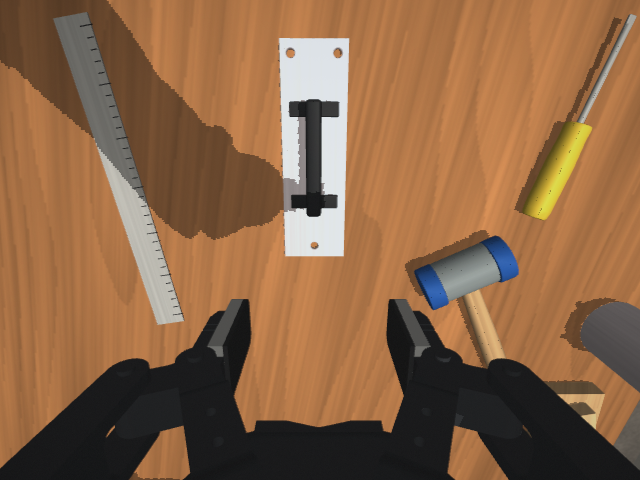

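The wrist view shows the cover with holes at (338,53), (291,53) and (314,245), and the bar from (314,100) to (314,215). I'll fit the cover frame from the holes and check it against the outline and the bar.

Run:
```python
from h import *
c,im,D=load("w9"); hsv=cv2.cvtColor(im,cv2.COLOR_RGB2HSV); W=pts(c,D)
o=[]
for u,v in ((338,53),(291,53),(314,245)):
    r=8; m=np.zeros(D.shape,np.uint8); m[v-r:v+r+1,u-r:u+r+1]=(hsv[v-r:v+r+1,u-r:u+r+1,1]>60); k,l,st,ce=cv2.connectedComponentsWithStats(m); i=l[v,u]; o.append(ray(c,*ce[i],.005)[:2]); print(ce[i],st[i,4],o[-1].round(4))
th,t,Q,res=fit([(.022,.094),(-.022,.094),(0,-.094)],o); print("holes yaw",th,t.round(4),res.tolist())
m=np.zeros(D.shape,np.uint8); m[25:270,265:365]=(hsv[25:270,265:365,1]<60); m=cv2.morphologyEx(m,cv2.MORPH_CLOSE,np.ones((25,25)))
ct=max(cv2.findContours(m,0,2)[0],key=cv2.contourArea)[:,0].astype(float)
P=np.array([ray(c,*p,.005)[:2] for p in ct]); print("rect",cv2.minAreaRect((P*1000).astype(np.float32)))
k=(W[...,2]>.047)&(W[...,2]<.056); k[230:]=0; q=W[k]; print("bar",k.sum(),np.median(q[:,2]),cv2.minAreaRect((q[:,:2]*1000).astype(np.float32)), q[:,:2].mean(0))
go(*t,.13,90+th)
```

```text
[337.38596491  53.03508772] 57 [ 0.4891 -0.1934]
[290.0483871   52.77419355] 62 [ 0.4459 -0.2015]
[313.77142857 244.57142857] 35 [ 0.5022 -0.3814]
holes yaw 10.67183712569334 [ 0.4849 -0.2896] [[-0.01, 0.28], [-0.08, 0.21], [0.09, -0.49]]
rect ((484.6790771484375, -289.3995361328125), (64.74512481689453, 211.77908325195312), 10.718398094177246)
bar 1853 0.05185638324981934 ((485.0916748046875, -289.54876708984375), (13.976147651672363, 101.84722900390625), 10.762190818786621) [ 0.48476432 -0.28722456]
t 16.93 pos [ 0.5    -0.3403  0.2502] ang 100.92 tilt [0.     0.0002] w 0.0599 -> shift [ 5.27 -0.53 12.02] yaw 0.25
```

To row units: 17 cm is 0.34, 16.5 cm is 0.33, 0.2 degrees is 0.0017.

move_arm:
  steps:
    - [5,0.06,-0.006,0.08,0.0017]
    - [5,0.106,-0.01,0.18,0.0017]
    - [5,0.106,-0.01,0.26,0.0017]
    - [5,0.106,-0.01,0.33,0.0017]
    - [5,0.106,-0.01,0.34,0.0017]
    - [5,0.106,-0.01,0.34,0.0017]
    - [5,0.106,-0.01,0.34,0.0017]

```text
time: 17.8
tool_pos: [0.4861, -0.2912, 0.0818]
eef_rot: [2.004, 2.415, 0.0]
wrist_force: [-0.2, -0.4, 0.1]
width: 0.05
grasp_force: 0.0
```

Run:
```python
from h import *
go(.4849,-.2895,.0475,100.7)
```

```text
t 17.8 pos [ 0.4861 -0.2912  0.0818] ang 100.64 tilt [-0.0024  0.0022] w 0.05 -> shift [ 0.19 -0.09  3.42] yaw -0.06
```

To row units: 3.4 cm is 0.068, 3 cm is 0.06.

move_arm:
  steps:
    - [5,0.004,0,0.03,0]
    - [5,0.004,0,0.06,0]
    - [5,0.004,0,0.068,0]
    - [5,0.004,0,0.068,0]
    - [1,0.004,0,0.068,0]
    - [1,0.004,0,0.068,0]
    - [1,0.004,0,0.068,0]
    - [1,0.004,0,0.068,0]
  newtons: 100

```text
time: 18.8
tool_pos: [0.485, -0.2888, 0.0464]
eef_rot: [2.005, 2.417, 0.0]
wrist_force: [0.9, 0.1, 1.7]
width: 0.0121
grasp_force: 97.5
```

Run:
```python
from h import *
go(.4849,-.2895,.0475,100.7)
s=robot.sense(); print(s["grasp_force"],s["wrist_force"])
```

```text
t 18.8 pos [ 0.485  -0.2888  0.0464] ang 100.63 tilt [-0.0008  0.0009] w 0.0121 -> shift [-0.07 -0.02 -0.11] yaw -0.07
97.49070882797241 [0.91340019 0.1154848  1.68747246]
```

To row units: -20 cm is -0.4, -18 cm is -0.36.

move_arm:
  steps:
    - [1,0,0,-0.02,0]
    - [1,0,0,-0.06,0]
    - [1,0,0,-0.12,0]
    - [1,0,0,-0.2,0]
    - [1,0,0,-0.28,0]
    - [1,0,0,-0.36,0]
    - [1,0,0,-0.4,0]
    - [1,0,0,-0.4,0]

```text
time: 19.8
tool_pos: [0.485, -0.2889, 0.2478]
eef_rot: [2.004, 2.415, 0.0]
wrist_force: [0.5, -0.0, -2.6]
width: 0.0124
grasp_force: 97.7
```

Run:
```python
from h import *
go(.5044,.249,.25,105.7)
s=robot.sense(); print(s["grasp_force"],s["wrist_force"])
```

```text
t 19.8 pos [ 0.485  -0.2889  0.2478] ang 100.62 tilt [-0.0025  0.0021] w 0.0124 -> shift [52.51 11.82 -0.33] yaw -5.08
97.74277925491333 [ 0.45768761 -0.02909772 -2.55877137]
```

To row units: 27 cm is 0.54, 23 cm is 0.46, -3.5 degrees is -0.0292.

move_arm:
  steps:
    - [1,0.02,0.004,0,0]
    - [1,0.07,0.016,0,0]
    - [1,0.14,0.032,0,-0.0083]
    - [1,0.22,0.05,0,-0.0125]
    - [1,0.3,0.068,0,-0.0167]
    - [1,0.38,0.086,0,-0.0208]
    - [1,0.46,0.104,0,-0.025]
    - [1,0.54,0.122,0,-0.0292]

```text
time: 20.8
tool_pos: [0.4932, -0.0098, 0.2442]
eef_rot: [-1.929, -2.476, 0.002]
wrist_force: [-0.0, 0.3, -2.1]
width: 0.0121
grasp_force: 97.7
```

To row units: 22 cm is 0.44, 19.5 cm is 0.39, -1.6 degrees is -0.0133.

move_arm:
  steps:
    - [1,0.08,0.02,0,-0.0042]
    - [1,0.16,0.036,0,-0.0083]
    - [1,0.24,0.054,0,-0.0125]
    - [1,0.32,0.07,0,-0.0133]
    - [1,0.39,0.086,0,-0.0133]
    - [1,0.44,0.1,0,-0.0133]
    - [1,0.44,0.1,0,-0.0133]
    - [1,0.44,0.1,0,-0.0133]

```text
time: 21.8
tool_pos: [0.4884, 0.2134, 0.2447]
eef_rot: [-1.895, -2.504, 0.003]
wrist_force: [0.5, -0.3, -2.4]
width: 0.0121
grasp_force: 97.7
```

Run:
```python
from h import *
go(.5044,.249,.25,105.7)
```

```text
t 21.8 pos [0.4884 0.2134 0.2447] ang 105.75 tilt [-0.0002 -0.0025] w 0.0121 -> shift [ 2.99  2.5  -0.54] yaw 0.05
```

To row units: 3 cm is 0.06, 2.5 cm is 0.05.

move_arm:
  steps:
    - [1,0.03,0.024,-0.004,0]
    - [1,0.06,0.05,-0.01,0]
    - [1,0.06,0.05,-0.01,0]
    - [1,0.06,0.05,-0.01,0]

```text
time: 22.3
tool_pos: [0.505, 0.2483, 0.2504]
eef_rot: [-1.898, -2.503, 0.002]
wrist_force: [0.5, -0.4, -1.9]
width: 0.012
grasp_force: 97.8
```

```bash
cat > plate.py <<'E'
from h import *
import sys
s=robot.sense(); c,im,D=cap("wrist",sys.argv[1]+".png"); W=pts(c,D); T=R.from_rotvec(s["eef_rot"]).as_matrix()
L=(W-s["tool_pos"])@T   # tool frame
k=(abs(L[...,2]-.0414)<.012)&(abs(L[...,1])<.034)&(L[...,0]<.12)&(L[...,0]>-.12)&(D>0)
A=W[k]; co=np.linalg.lstsq(np.c_[A[:,:2]-A[:,:2].mean(0),np.ones(len(A))],A[:,2],rcond=None)[0]
th=np.radians(15.76); ex=np.array([np.cos(th),np.sin(th)]); ey=np.array([-np.sin(th),np.cos(th)])
print("n",len(A),"slope along tray x,y (deg)",np.degrees(co[:2]@ex).round(2),np.degrees(co[:2]@ey).round(2),"top z at TCP",round(co[2]+co[:2]@(s["tool_pos"][:2]-A[:,:2].mean(0)),4),"tool z",s["tool_pos"][2])
tc=np.array([.5044,.2483]); zt=s["tool_pos"][2]-.0414
hsv=cv2.cvtColor(im,cv2.COLOR_RGB2HSV)
for n,x,tc_x,y in (("h1",0.022,0,.094),("h2",-.022,0,.094)):
    # expected px from tool: cover origin at tool(-.0007,-.0002)
    p=s["tool_pos"]+T@np.array([y-.0007,x,.0414]); u,v=proj(c,p); print(n,"exp px",round(u),round(v),end=" ")
    g=cv2.cvtColor(im,cv2.COLOR_RGB2GRAY); u,v=int(u),int(v); r=18
    if r<v<480-r and r<u<640-r:
        w=g[v-r:v+r+1,u-r:u+r+1]; H=cv2.HoughCircles(w,cv2.HOUGH_GRADIENT,1,20,param1=100,param2=8,minRadius=5,maxRadius=13)
        if H is not None:
            a=H[0][0]; q=ray(c,a[0]+u-r,a[1]+v-r,zt); e=q[:2]-tc; print("px",a[0]+u-r,a[1]+v-r,a[2],"err vs pillar mm (tray x,y)",((e@ex-x)*1000).round(2),((e@ey-y)*1000).round(2),end="")
    print()
go(.5044,.249,.1264,105.7)
E
python3 plate.py w10
python3 -c "
from h import *
c,im,D=cap('top','top1.png')
W=pts(c,D)
cv2.imwrite('pics/d.png',np.hstack([cv2.resize(load('w10')[1],(400,300)),cv2.resize(im[180:330,130:330],(400,300),interpolation=cv2.INTER_CUBIC)])[:,:,::-1])"
```

```text
n 30089 slope along tray x,y (deg) 0.15 -0.1 top z at TCP 0.2105 tool z 0.2504218455837563
h1 exp px 371 96 px 370.5 95.5 10.0 err vs pillar mm (tray x,y) 0.49 -0.93
h2 exp px 268 96 px 266.5 95.5 9.6 err vs pillar mm (tray x,y) 0.11 -0.83
t 22.35 pos [0.5049 0.2483 0.2505] ang 105.66 tilt [-0.0003 -0.0012] w 0.0123 -> shift [ 0.09 -0.02 12.41] yaw -0.04
```

View pics/d.png

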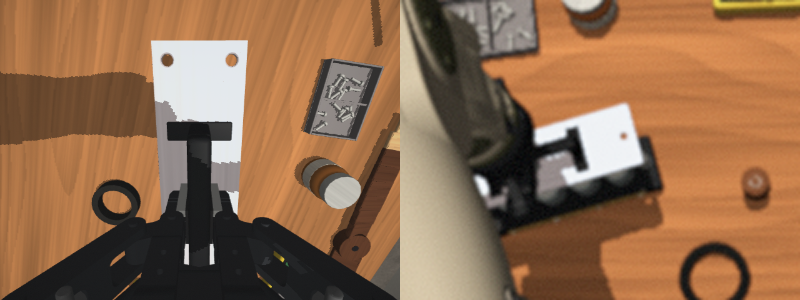

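The plate is level within about 0.15°, and its holes are about 0.9 mm short of the pillars along tray y, as predicted. I'll check the bay 4 cell in the scene camera, then descend in stages.

Run:
```python
from h import *
c,im,D=cap("scene","s1.png"); W=pts(c,D)
for n,p in dict(c1=(.4873,.3089),c2=(.4987,.2685),b3=(.5101,.2281),b4=(.5215,.1877)).items():
    u,v=proj(c,[*p,.067]); u,v=round(u),round(v); print(n,u,v,W[v,u].round(4),im[v,u], celltop(c,im,D,u,v,.055,18)[0] if .05<W[v,u,2]<.08 else "")
```

```text
c1 470 291 [0.4885 0.3097 0.0682] [93 92 86] [491.8 309.2  39.3  64.9]
c2 449 284 [0.4968 0.2689 0.0645] [91 90 85] [502.3 270.8  38.3  64.7]
b3 428 277 [0.5077 0.2275 0.0638] [88 87 83] [513.5 229.7  39.2  64.6]
b4 408 270 [0.5205 0.1876 0.0669] [89 86 82] [524.8 191.2  38.7  64.8]
```

To row units: 9.5 cm is 0.19, 9 cm is 0.18.

move_arm:
  steps:
    - [1,0.002,-0.002,-0.01,0]
    - [1,0.002,-0.002,0.04,0]
    - [1,0.002,-0.002,0.1,0]
    - [1,0.002,-0.002,0.15,0]
    - [1,0.002,-0.002,0.18,0]
    - [1,0.002,-0.002,0.19,0]
    - [1,0.002,-0.002,0.19,0]
    - [1,0.002,-0.002,0.19,0]

```text
time: 23.45
tool_pos: [0.5049, 0.2503, 0.157]
eef_rot: [1.896, 2.504, 0.003]
wrist_force: [-0.2, -0.6, -2.2]
width: 0.0119
grasp_force: 97.8
```

```bash
python3 plate.py w11
```

```text
n 30066 slope along tray x,y (deg) 0.29 -0.07 top z at TCP 0.1171 tool z 0.15696763674496836
h1 exp px 371 96 px 370.5 95.5 9.6 err vs pillar mm (tray x,y) 1.03 1.07
h2 exp px 268 96 px 267.5 95.5 10.0 err vs pillar mm (tray x,y) 1.06 1.11
t 23.5 pos [0.5049 0.2503 0.157 ] ang 105.73 tilt [0.0002 0.0019] w 0.0121 -> shift [-0.11 -0.08  3.06] yaw 0.03
```

All four cells stand at the same height, so bay 4 is seated. I'll continue down.

move_arm:
  steps:
    - [1,-0.002,-0.002,0.01,0]
    - [1,-0.002,-0.002,0.024,0]
    - [1,-0.002,-0.002,0.036,0]
    - [1,-0.002,-0.002,0.044,0]
    - [1,-0.002,-0.002,0.05,0]
    - [1,-0.002,-0.002,0.05,0]
    - [1,-0.002,-0.002,0.05,0]
    - [1,-0.002,-0.002,0.05,0]

```text
time: 24.5
tool_pos: [0.5037, 0.2489, 0.1312]
eef_rot: [1.897, 2.504, 0.001]
wrist_force: [0.6, 0.2, -1.9]
width: 0.0122
grasp_force: 97.8
```

```bash
python3 plate.py w12
```

```text
n 30066 slope along tray x,y (deg) 0.24 -0.07 top z at TCP 0.0913 tool z 0.13115426592542784
h1 exp px 371 96 px 370.5 95.5 9.6 err vs pillar mm (tray x,y) -0.57 0.04
h2 exp px 268 96 px 267.5 95.5 10.2 err vs pillar mm (tray x,y) -0.54 0.08
t 24.55 pos [0.5036 0.2489 0.1311] ang 105.73 tilt [0.0001 0.0004] w 0.0121 -> shift [-0.01  0.08  0.47] yaw 0.03
```

To row units: 0.4 cm is 0.008, 0.2 cm is 0.004.

move_arm:
  steps:
    - [1,0,0.001,0.004,0]
    - [1,0,0.001,0.008,0]
    - [1,0,0.001,0.008,0]
    - [1,0,0.001,0.008,0]
    - [1,0,0.001,0.008,0]
    - [1,0,0.001,0.008,0]

```text
time: 25.3
tool_pos: [0.504, 0.249, 0.127]
eef_rot: [1.897, 2.504, 0.0]
wrist_force: [0.2, 0.2, -1.7]
width: 0.0121
grasp_force: 97.8
```

```bash
python3 plate.py w13
python3 - <<'E'
from h import *
# independent check: pillar 3 / hole 3 in the top view, and plate height vs pillars in the scene view
c,im,D=cap("top","top2.png"); th=np.radians(15.76); Q=np.array([[np.cos(th),-np.sin(th)],[np.sin(th),np.cos(th)]])
p=Q@[0,-.094]+[.5044,.2483]; u,v=proj(c,[*p,.0855]); print("hole3 exp px",u,v)
g=255-im[...,2].astype(float); r=6; a,b=int(round(u)),int(round(v)); w=im[b-r:b+r+1,a-r:a+r+1].max(2).astype(float); med=np.median(w); wt=np.clip(med-25-w,0,None); yy,xx=np.mgrid[-r:r+1,-r:r+1]; mk=(xx**2+yy**2<20); wt=wt*mk; print("dark centroid",a+(wt*xx).sum()/wt.sum(),b+(wt*yy).sum()/wt.sum(), ray(c,a+(wt*xx).sum()/wt.sum(),b+(wt*yy).sum()/wt.sum(),.0855).round(4),p.round(4))
cs,ims,Ds=cap("scene","s2.png"); 
o=cv2.resize(ims[235:325,365:515],(800,480),interpolation=cv2.INTER_CUBIC); cv2.imwrite("pics/e.png",o[:,:,::-1])
E
```

```text
n 30062 slope along tray x,y (deg) 0.2 -0.07 top z at TCP 0.0871 tool z 0.1269715895869457
h1 exp px 371 96 px 370.5 95.5 10.5 err vs pillar mm (tray x,y) -0.22 0.04
h2 exp px 268 96 px 266.5 93.5 9.6 err vs pillar mm (tray x,y) -0.58 0.87
t 25.35 pos [0.504 0.249 0.127] ang 105.72 tilt [0.0001 0.0002] w 0.0121 -> shift [-0.01  0.04  0.06] yaw 0.02
hole3 exp px 248.76390154547425 258.15762454297686
dark centroid 249.05772811918064 257.4804469273743 [0.5315 0.1572 0.0855] [0.5299 0.1578]
```

View pics/e.png

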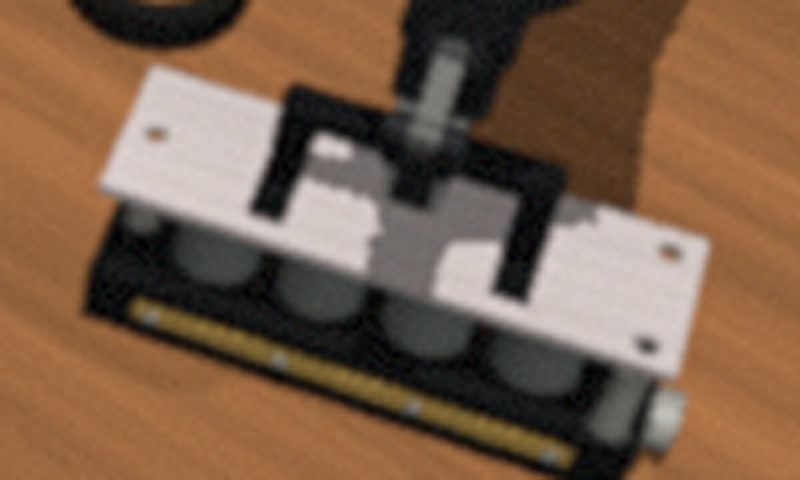

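The scene crop shows the cover level over the four cells, above the pillars and the right way round: two holes at the socket end (670,250)/(648,345) and one at (157,133). I'll make a 0.4 mm trim and let it settle.

To row units: 0.04 cm is 0.0008, 0.03 cm is 0.0006.

move_arm:
  steps:
    - [1,0,0.0008,0.0006,0]
    - [1,0,0.0008,0.0006,0]
    - [1,0,0.0008,0.0006,0]
    - [1,0,0.0008,0.0006,0]
    - [1,0,0.0008,0.0006,0]
    - [1,0,0.0008,0.0006,0]
    - [1,0,0.0008,0.0006,0]
    - [1,0,0.0008,0.0006,0]

```text
time: 26.45
tool_pos: [0.5044, 0.249, 0.1266]
eef_rot: [-1.897, -2.504, -0.0]
wrist_force: [-1.4, -0.8, -2.5]
width: 0.0124
grasp_force: 97.8
```

Run:
```python
from h import *
go(.5044,.249,.1266,105.7); s=robot.sense(); print(abs(s["joint_vel"]).max(),s["wrist_force"])
ok=np.hypot(s["tool_pos"][0]-.5044,s["tool_pos"][1]-.249)<.0008 and abs(s["tool_pos"][2]-.1266)<.001
print(ok, robot.close_job() if ok else "")
```

```text
t 26.45 pos [0.5044 0.249  0.1266] ang 105.73 tilt [0.0001 0.    ] w 0.0124 -> shift [-0.01  0.   -0.  ] yaw 0.03
0.0007225341154022978 [-1.36793132 -0.78907296 -2.52378649]
the job is handed in; nothing more can be done
True None
```

I've handed in the job at 26.5 s of the 72 s: both D cells stand button up (bay 3 first, then bay 4), and the arm is holding the cover still and level about 1 cm above the pillars, its holes over theirs to within about 1 mm as far as the cameras show.

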